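# Stack the parts cases and set the tweezers to the lid gauge

### The job

Build a square column of three closed cases: put the blue case on the black case, then the white-lidded gauge case on the blue one, without shifting the black one far or disturbing the other things on the bench. Then pick up the sprung tweezers by their black finger pads, squeeze them and bring their tips just above the lid of the gauge case, clear of it by no more than about 10 mm, each tip over its own red stripe and the tips 16 mm apart from middle to middle, as the stripes are. Hold that gap steady in the air and finish while holding: do not put the tweezers down or let go.

Things in the scene. Friction and masses are not known exactly. Their poses are not given: they have to be found in the camera images.
- base_case: black closed parts case with a blank paper label, the foot of the column; it stands loose on the bench, 0.45 kg; 80 mm along its x, 60 mm along its y, 30 mm high, with a flat lid; origin at the centre of its underside, z up. Grip it from above across its 60 mm width (fingers closing along its y).
- blue_case: blue closed parts case with a blank paper label, about 0.22 kg; 80 mm along its x, 60 mm along its y, 30 mm high, with a flat lid; origin at the centre of its underside, z up. Grip it from above across its 60 mm width (fingers closing along its y).
- gauge_case: grey closed parts case with a white lid, about 0.22 kg; the lid bears two red stripes along its x, 8 mm wide and 26 mm long, side by side at its -x end, which starts towards the robot; 80 mm along its x, 60 mm along its y, 30 mm high, with a flat lid; origin at the centre of its underside, z up. Grip it from above across its 60 mm width (fingers closing along its y).
- stripe_left (a point): middle of the red stripe on the +y side of the gauge case's lid, on the lid's surface: at (-25, +8, 30) mm in the case's frame, same axes as the case; the lid's -x edge is 15 mm away
- stripe_right (a point): middle of the red stripe on the -y side of the gauge case's lid: at (-25, -8, 30) mm in the case's frame
- tweezers: steel sprung tweezers, 158 mm long, 65 g, lying on edge on the bench: the arms open and close horizontally. Origin on the bench under the middle between the two black ribbed finger pads; x to the tips, y to the left arm, z up. The tip ends lie 71.5 mm ahead of the origin, their underside 5 mm above it; the heel reaches 86 mm behind. Released, the arms spring open.
- grip (a point): middle between the tweezers' finger pads, 9 mm above their underside. Pads: 34 mm long along x, 18 mm high, outer faces about 33 mm apart at rest, 24 mm at the marked gap, where they are parallel. Squeezed from both sides they push back with about 3 N at rest, 7 N at the marked gap. Both arms are coupled and close evenly.
- tweezers_left (a joint): closing angle of the left arm (rad), the right arm has the same: 0 at rest (tips 32 mm apart from middle to middle), 0.056 at the marked gap (16 mm), stop at 0.105. The tip distance shrinks by 0.284 m per rad, the distance between the finger pads by 0.14 m per rad.
- tip_left (a point): underside of the left (+y) tip end of the tweezers, in the middle of its 2.8 mm thickness
- tip_right (a point): underside of the right (-y) tip end of the tweezers, in the middle of its 2.8 mm thickness
- indicator: bystander, to be left alone: dial indicator, a round dial on a short white stand, 64x51x136 mm; origin at the centre of its underside
- valve_body: bystander, to be left alone: black injector valve body lying on its side, 40x90x52 mm; origin at the centre of its underside
- disc: bystander, to be left alone: brass-coloured valve disc, 27 mm wide, 10 mm high; origin at the centre of its underside
Mind the look-alikes: they are no part of the job. Several things have the shape of the gauge_case; the one meant has the colours described above.

How it is judged:
By the outcome, as a careful person would: the job done as asked, in the order asked, and still so for the second after the job is handed in, while the arm keeps its last pose, push and grip.
It also fails if it takes over 61 s, if anything falls off the work surface, if the arm or the gripper's body presses on something with over 40 N, if the wrist force passes 120 N, or if a joint passes its speed limit or range.

### The arm

A 7-joint arm with a two-finger parallel gripper is mounted at the origin on a cart in front of the work surface, level with it; the furniture and walls round the work are solid. World frame = base frame: x ahead of the robot, y to its left, z up, the work surface at z = 0. Lengths are in mm, angles in rad, forces in N, time in s.
With the tool pointing down it reaches from about 350 to 900 mm from the base axis. Payload 7.2 kg.
Tool frame: the origin (TCP) lies at the very end of the fingers, on their centre line; the grasp point (between the pads) lies 19 mm behind it; y points along the fingers, x is the direction in which the jaws open and shut, and the axes are right-handed (so a half turn about y gives the same grasp; the last joint's range is limited). The gripper opens to 85 mm and grips with 20 to 120 N. Pads are 22 mm wide; open, the fingers measure 114 mm over their backs; the gripper's body (76 mm by 85 mm) begins 54 mm behind the grasp point. The pads swing forward as they close: fully open they stand 13 mm farther back than shut.
Start: joints at [1.11, 0.411, -0.013, 1.596, 0.006, 1.134, -0.082], TCP at [239.224, -577.408, 231.297] pointing down, gripper open.
Joint ranges: [-2.95, 2.95], [-0.29, 1.99], [-1.47, 1.44], [0.14, 2.54], [-1.03, 4.17], [0.13, 1.85], [-2.86, 2.86]. Speed limits (rad/s): [2.39, 2.39, 3.01, 3.01, 3.14, 3.14, 3.14].

### API

Orientations are given as a 3x3 rotation matrix whose columns are the frame's x, y, z axes.
In Python, from workcell import state, viewer, ticket gives the robot as it stands.
- The arm moves only by the shell command python3 -m inch 'ROWS' [FORCE]. ROWS is JSON, a list of rows, each an object with "turn": the turn, a rotation vector about the tool's x, y, z in rad, a list of three; "travel": the shift along the tool's x, y, z in cm, a list of three; "hand": the finger opening in cm, from 0 to 8.54. A call has exactly 8 rows; each row shifts and turns the commanded pose from where the row before left it, along the tool's axes as they then stand; what a row does not reach is not made up. A row lasts 1/8 s, in which the tool goes at most 62.5 mm and 10.7 degrees, less where a joint would pass 70% of its speed; a pose out of reach is approached as far as the arm can. A call with a gripper value outside its range is refused whole. The fingers move at their own pace and stop on an object; FORCE is the grip in N (left out, the last holds). Time passes only in rows, so rows that do not move let the fingers close, or fill a call up. It gives the time, the measured TCP pose, the force and the opening at its end, in the units of the state.
- state(): the state, without advancing time (a new reading comes with each control period).
- viewer.grab_frame(name): name is "scene" or "top" or "wrist"; returns (picture, depth): 420x560x3 uint8, red, green, blue; 420x560 float32, mm along the optical axis (not along the pixel's ray), 0 where there is no reading.
- viewer.calibration(name): a dict with "mtx" (3x3 intrinsics, pixels), "k1" (the pictures are not rectified: a ray, as slopes to the right and down, at radius r is drawn at 1 + k1 r^2 times it, then the intrinsics apply), "origin" and "attitude" of the camera in the world; the wrist camera has in their place "hand_eye" (4x4, takes a point from camera to tool coordinates, whose origin is the TCP and whose axes are the tool frame's). Camera axes: x right, y down, z forward; pixel columns grow to the right and rows downward; lengths in mm; the calibration is good to about 2 mm. A picture is of the moment at which its call begins: read the wrist's pose just before it. calibration takes no time and is no camera call.
- ticket.sign_off(): hands the job in, once; it reports no verdict.
The state is a dict: "time_s": time; "qpos": joint angles; "qd": joint speeds; "joint_efforts": joint torques, N m; "eef_pos": TCP position; "orientation": TCP orientation; "ft_force": force on the tool from outside, world axes, zero at the start; "ft_torque": the same for the moment, N m; "opening": finger opening in mm.
Only numpy, scipy, OpenCV 4.12 (cv2) and the standard library are available. Lean on these libraries where they do the work, as an engineer would, in place of code of your own. Each camera call takes 0.05 s, during which the arm holds its last target.

## Working session

There is one attempt and no reset: what is moved stays moved. The work goes in short steps, Python scripts to look and compute and a shell command to move; the robot and the scene stay as the last step left them, time stands still between calls to the robot, and variables do not carry over. Pictures are saved under pics/ and viewed, and the job is handed in when it is done.

```bash
ls; mkdir -p pics
python3 - <<'E'
from workcell import state, viewer
import cv2
s=state()
print(s)
for n in ["scene","top","wrist"]:
    p,d=viewer.grab_frame(n); cv2.imwrite(f"pics/{n}0.png",p[:,:,::-1]); c=viewer.calibration(n); print(n,c)
E
```

```text
pics
{'time_s': 0.0, 'qpos': array([ 1.10977745,  0.41190713, -0.01269559,  1.59706367,  0.00558653,
        1.13432836, -0.08221807]), 'qd': array([ 2.98280920e-04, -3.20859825e-06, -3.94789595e-04,  1.80771406e-04,
       -1.57464953e-05,  7.60993879e-04,  4.60924416e-04]), 'joint_efforts': array([-1.18094948e-03, -6.00613689e+01,  6.81749023e-01, -2.99404353e+01,
        1.39280601e-02,  1.05757179e-02, -1.22836815e-05]), 'eef_pos': array([ 239.00336406, -576.93728243,  230.44064117]), 'orientation': array([[ 3.82780460e-01, -7.43003845e-04,  9.23839038e-01],
       [-9.23837832e-01,  1.49678102e-03,  3.82781164e-01],
       [-1.66719261e-03, -9.99998604e-01, -1.13476534e-04]]), 'ft_force': array([ 0.64939448, -0.12394383, -0.66094792]), 'ft_torque': array([-0.00549941,  0.03016489,  0.00149097]), 'opening': 85.83210539853292}
scene {'mtx': array([[438.61008581,   0.        , 277.71151919],
       [  0.        , 438.61008581, 203.31531304],
       [  0.        ,   0.        ,   1.        ]]), 'k1': -0.10240695710396794, 'origin': array([ 65.12417573, 751.95888714, 722.98194077]), 
[... 427 characters left out ...]
': array([[ 0.01060265, -0.99617452,  0.08674044],
       [-0.9998858 , -0.01149629, -0.00980936],
       [ 0.01076903, -0.08662653, -0.99618265]])}
wrist {'mtx': array([[371.250625  ,   0.        , 278.64494288],
       [  0.        , 371.250625  , 204.64972656],
       [  0.        ,   0.        ,   1.        ]]), 'k1': -0.045091403512476536, 'hand_eye': array([[ 9.99999375e-01, -6.47902520e-05,  1.11586388e-03,
        -4.78375852e-01],
       [-1.08668431e-03, -2.90059672e-01,  9.57007944e-01,
        -1.43078508e+02],
       [ 2.61662324e-04, -9.57008559e-01, -2.90059561e-01,
         7.53052339e+01],
       [ 0.00000000e+00,  0.00000000e+00,  0.00000000e+00,
         1.00000000e+00]])}
```

View pics/top0.png

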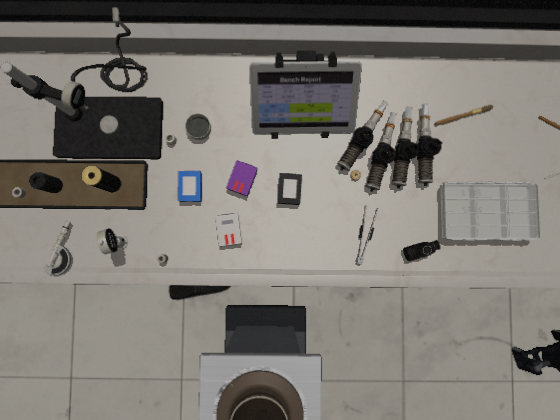

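View pics/scene0.png

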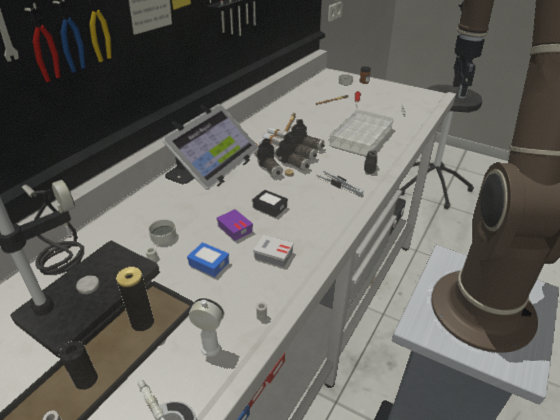

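View pics/wrist0.png

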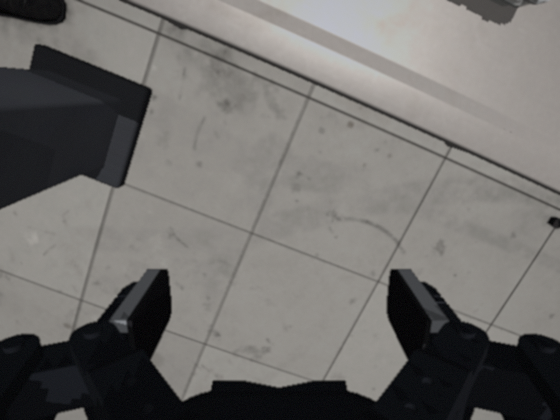

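```bash
cat > h.py <<'E'
import numpy as np, cv2
from workcell import state, viewer
from scipy.spatial.transform import Rotation as R
def cam(name,s=None):
    c=viewer.calibration(name); K=c["mtx"];k=c["k1"]
    if name=="wrist":
        H=c["hand_eye"]; s=s or state(); A=s["orientation"]@H[:3,:3]; o=s["eef_pos"]+s["orientation"]@H[:3,3]
    else: A=c["attitude"];o=c["origin"]
    return K,k,np.array(o),np.array(A)
def slopes(C,uv):
    K,k=C[:2]; uv=np.atleast_2d(uv).astype(float).reshape(-1,1,2)
    return cv2.undistortPoints(uv,K,np.array([k,0,0,0,0.])).reshape(-1,2)
def onplane(C,uv,z):
    n=slopes(C,uv); d=np.c_[n,np.ones(len(n))]@C[3].T
    return C[2]+d*((z-C[2][2])/d[:,2])[:,None]
def project(C,P):
    P=(np.atleast_2d(P)-C[2])@C[3]; n=P[:,:2]/P[:,2:]
    n=n*(1+C[1]*(n**2).sum(1,keepdims=True)); return n@C[0][:2,:2].T+C[0][:2,2]
def cloud(C,d):
    v,u=np.mgrid[:d.shape[0],:d.shape[1]]
    n=slopes(C,np.c_[u.ravel(),v.ravel()]); P=np.c_[n,np.ones(len(n))]*d.reshape(-1,1)
    return (C[2]+P@C[3].T).reshape(*d.shape,3)
def grab(name,fn=None):
    s=state(); p,d=viewer.grab_frame(name); C=cam(name,s)
    if fn: cv2.imwrite("pics/"+fn+".png",p[:,:,::-1])
    return p,d,C
E
python3 - <<'E'
from h import *
p,d,C=grab("top"); np.savez("top0.npz",p=p,d=d)
P=cloud(C,d)
b=P[205:215,290:340,2]; print("bench z",np.median(b))
cv2.imwrite("pics/topz.png",cv2.resize(p[150:280,150:450,::-1],None,fx=2.6,fy=2.6,interpolation=cv2.INTER_CUBIC))
for n,(u,v) in dict(blue=(190,187),black=(289,189),gauge=(229,231),purple=(240,178)).items():
    z=P[...,2]; m=((z>20)&(z<42)).astype(np.uint8); 
    w=np.zeros_like(m); w[v-27:v+27,u-25:u+25]=1; m*=w
    nl,L,st,ct=cv2.connectedComponentsWithStats(m); i=1+np.argmax(st[1:,4])
    q=np.argwhere(L==i)[:,::-1]
    X=onplane(C,q,30)[:,:2]; r=cv2.minAreaRect(X.astype(np.float32))
    print(n,r,np.median(z[L==i]),len(q),X.mean(0), cv2.convexHull(X.astype(np.float32)).shape)
E
```

```text
bench z 0.3439121912892915
blue ((590.1141357421875, 192.6220245361328), (79.57952880859375, 60.35894012451172), 0.6777305006980896) 30.0890889061194 696 [590.79229254 192.04443339] (37, 1, 2)
black ((586.7974853515625, -71.53873443603516), (59.813899993896484, 82.12188720703125), 86.77672576904297) 30.173337978949576 695 [587.03491005 -71.59726029] (14, 1, 2)
gauge ((477.5831604003906, 87.45488739013672), (82.26025390625, 60.296878814697266), 8.142525672912598) 30.10295978820261 714 [477.39554956  87.5005485 ] (17, 1, 2)
purple ((613.837158203125, 55.19404602050781), (60.400962829589844, 82.1095199584961), 70.51715850830078) 30.232452966584447 696 [614.00696388  55.14057087] (20, 1, 2)
```

View pics/topz.png

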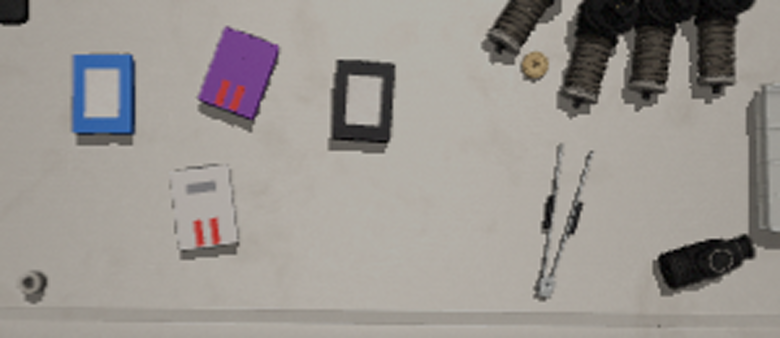

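The top view gives the blue case at about px (190,187), black at (289,189), gauge at (229,231), and the tweezers at (366,235) with their tips pointing away from the robot. The purple case is the look-alike. I'll move over the blue case now.

```bash
cat >> h.py <<'E'
def delta(x,y,z,yawdeg):
    """tool-frame turn about tool y, then travel (cm) in turned tool axes to target TCP"""
    s=state(); a=np.radians(yawdeg)
    T=np.array([[np.sin(a),0,np.cos(a)],[-np.cos(a),0,np.sin(a)],[0,-1,0.]])
    rv=R.from_matrix(s["orientation"].T@T).as_rotvec()
    print("t",round(s["time_s"],2),"at",s["eef_pos"].round(1),"turn",rv.round(3),"travel cm (turned axes)",(T.T@(np.array([x,y,z])-s["eef_pos"])/10).round(2),"F",s["ft_force"].round(1),"open",round(s["opening"],1))
E
python3 -m inch '[{"turn":[0,0.18,0],"travel":[0,0,0],"hand":8.5},{"turn":[0,0.18,0],"travel":[0,0,0],"hand":8.5},{"turn":[0,0.02,0],"travel":[-5.5,0.5,2.5],"hand":8.5},{"turn":[0,0,0],"travel":[-5.5,0.5,2.5],"hand":8.5},{"turn":[0,0,0],"travel":[-5.5,0.5,2.5],"hand":8.5},{"turn":[0,0,0],"travel":[-5.5,0.5,2.5],"hand":8.5},{"turn":[0,0,0],"travel":[-5.5,0.5,2.5],"hand":8.5},{"turn":[0,0,0],"travel":[-5.5,0.5,2.5],"hand":8.5}]' 40
python3 -c "
from h import *
delta(590,192,160,0.7)"
```

```text
time_s: 1.2
eef_pos: [384.4, -243.2, 201.4]
orientation: [[0.013, 0.001, 1.0], [-1.0, -0.0, 0.013], [0.0, -1.0, 0.001]]
ft_force: [2.1, -0.2, -0.4]
opening: 84.9
t 1.2 at [ 384.4 -243.2  201.4] turn [-0.001  0.     0.   ] travel cm (turned axes) [-43.27   4.14  21.09] F [ 2.1 -0.2 -0.4] open 84.9
```

```bash
python3 -m inch '[{"turn":[0,0,0],"travel":[-5.5,0.5,2.6],"hand":8.5},{"turn":[0,0,0],"travel":[-5.5,0.5,2.6],"hand":8.5},{"turn":[0,0,0],"travel":[-5.5,0.5,2.6],"hand":8.5},{"turn":[0,0,0],"travel":[-5.5,0.5,2.6],"hand":8.5},{"turn":[0,0,0],"travel":[-5.5,0.5,2.6],"hand":8.5},{"turn":[0,0,0],"travel":[-5.5,0.5,2.6],"hand":8.5},{"turn":[0,0,0],"travel":[-5.5,0.5,2.6],"hand":8.5},{"turn":[0,0,0],"travel":[-4.5,0.4,2.6],"hand":8.5}]' 40
python3 - <<'E'
from h import *
delta(590,192,160,0.7)
p,d,C=grab("wrist","w1")
P=cloud(C,d); z=P[...,2]; print(z[::60,::80].round(0))
m=((z>18)&(z<42)).astype(np.uint8)
nl,L,st,ct=cv2.connectedComponentsWithStats(m)
for i in range(1,nl):
    if st[i,4]>800:
        X=P[L==i][:,:2].astype(np.float32); print(st[i],cv2.minAreaRect(X),X.mean(0), np.median(z[L==i]))
E
```

```text
time_s: 2.2
eef_pos: [586.7, 190.1, 161.9]
orientation: [[0.014, -0.0, 1.0], [-1.0, 0.0, 0.014], [-0.0, -1.0, -0.0]]
ft_force: [1.1, -0.6, 0.7]
opening: 85.2
t 2.2 at [586.7 190.1 161.9] turn [ 0.     0.002 -0.   ] travel cm (turned axes) [-0.18  0.19  0.33] F [ 1.1 -0.6  0.7] open 85.2
[[ 28.  30.  17.   1.  24.   1.   0.]
 [ 28.  29.  29.   1.   1.   2.  -0.]
 [  3.   4.   1.   0.   0.   1.  30.]
 [ 62.   4.  -1.  29.  -0.  16.  31.]
 [ 13.   9.   0.  -0.   1.   1.  -0.]
 [  0.   2. 189.   0.   1. 191.   1.]
 [232. 231.   1.   1.   0.  -0. 231.]]
[    0     0   165    86 13777] ((694.986328125, 335.94317626953125), (57.503841400146484, 121.34172058105469), 0.029512541368603706) [694.8099 331.1172] 29.13123322733378
[ 398   95  119  124 8631] ((616.3889770507812, 56.7708854675293), (62.096717834472656, 82.59284210205078), 71.09098052978516) [617.9678    58.416843] 30.569938049106725
[ 234  130   81  106 8164] ((593.7656860351562, 194.2425079345703), (82.14947509765625, 60.199790954589844), 1.1905714273452759) [595.5397 194.2362] 30.467793759830244
[   0  143   43   64 1187] ((602.9448852539062, 392.20849609375), (47.50056457519531, 22.509624481201172), 16.1452579498291) [604.1695  386.44727] 30.361637843946596
[ 357  270   48   90 2630] ((478.00494384765625, 101.68350219726562), (82.73212432861328, 36.466243743896484), 9.670891761779785) [478.37366 106.13913] 30.47555066511626
```

View pics/w1.png

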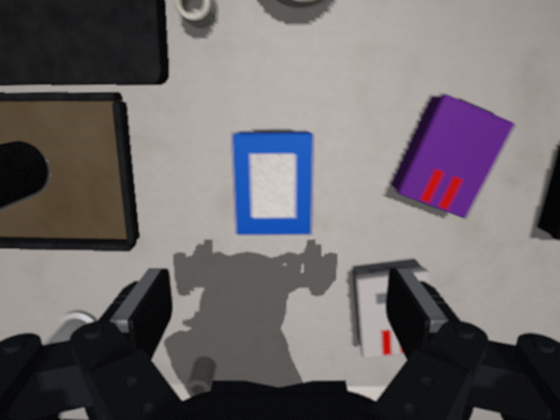

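The wrist view shows the blue case, lid centre near px (273,183), aligned between the fingers. Next is the grasp.

```bash
python3 -m inch '[{"turn":[0,0,0],"travel":[-0.3,1,0.5],"hand":8.5},{"turn":[0,-0.005,0],"travel":[0,2.6,0],"hand":8.5},{"turn":[0,0,0],"travel":[0,3.2,0],"hand":8.5},{"turn":[0,0,0],"travel":[0,3.2,0],"hand":8.5},{"turn":[0,0,0],"travel":[0,3.2,0],"hand":8.5},{"turn":[0,0,0],"travel":[0,2.2,0],"hand":8.5},{"turn":[0,0,0],"travel":[0,0.4,0],"hand":8.5},{"turn":[0,0,0],"travel":[0,0,0],"hand":8.5}]' 40
python3 - <<'E'
from h import *
delta(593,194,2,1.2)
p,d,C=grab("wrist","w2")
E
```

```text
time_s: 3.25
eef_pos: [591.5, 189.7, 4.5]
orientation: [[0.017, 0.0, 1.0], [-1.0, -0.0, 0.017], [0.0, -1.0, 0.0]]
ft_force: [0.3, 0.1, 0.3]
opening: 84.7
t 3.25 at [591.5 189.7   4.5] turn [-0.    -0.004  0.   ] travel cm (turned axes) [-0.42  0.25  0.16] F [0.3 0.1 0.3] open 84.7
```

View pics/w2.png

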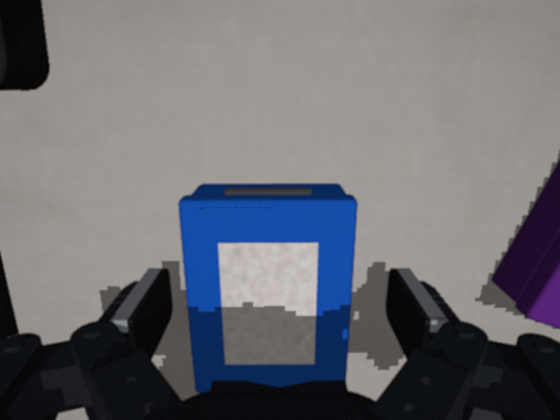

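```bash
python3 -m inch '[{"turn":[0,0,0],"travel":[-0.35,0.2,0.15],"hand":8.5},{"turn":[0,0,0],"travel":[0,0,0],"hand":5.6},{"turn":[0,0,0],"travel":[0,0,0],"hand":5.6},{"turn":[0,0,0],"travel":[0,0,0],"hand":5.6},{"turn":[0,0,0],"travel":[0,0,0],"hand":5.6},{"turn":[0,0,0],"travel":[0,-1,0],"hand":5.6},{"turn":[0,0,0],"travel":[0,-4,0],"hand":5.6},{"turn":[0,0,0],"travel":[0,-4,0],"hand":5.6}]' 40
python3 - <<'E'
from h import *
delta(587,-72,150,-3.2)
E
```

```text
time_s: 4.3
eef_pos: [592.3, 193.9, 93.1]
orientation: [[0.018, -0.001, 1.0], [-1.0, -0.0, 0.018], [0.0, -1.0, -0.001]]
ft_force: [-0.2, -0.6, -1.7]
opening: 59.2
t 4.3 at [592.3 193.9  93.1] turn [0.001 0.074 0.   ] travel cm (turned axes) [26.58 -5.69  0.96] F [-0.2 -0.6 -1.7] open 59.2
```

```bash
python3 -m inch '[{"turn":[0,0.074,0],"travel":[0,-2,0],"hand":5.6},{"turn":[0,0,0],"travel":[4.4,-1.7,-1],"hand":5.6},{"turn":[0,0,0],"travel":[4.4,-1,-1],"hand":5.6},{"turn":[0,0,0],"travel":[4.4,-1,-1],"hand":5.6},{"turn":[0,0,0],"travel":[4.4,0,-1],"hand":5.6},{"turn":[0,0,0],"travel":[4.4,0,-1],"hand":5.6},{"turn":[0,0,0],"travel":[4.5,0,-1],"hand":5.6},{"turn":[0,0,0],"travel":[0,0,0],"hand":5.6}]' 40
cat >> h.py <<'E'
def cases(P,L0=None,zlo=22,zhi=38,minpx=1500):
    z=P[...,2]; m=((z>zlo)&(z<zhi)).astype(np.uint8)
    m=cv2.morphologyEx(m,cv2.MORPH_OPEN,np.ones((3,3)))
    nl,L,st,ct=cv2.connectedComponentsWithStats(m)
    for i in range(1,nl):
        if st[i,4]>minpx:
            X=P[L==i][:,:2]; zz=np.median(z[L==i])
            X=X.astype(np.float32); r=cv2.minAreaRect(X)
            print("px",st[i][:4],"rect",np.round(r[0],1),np.round(r[1],1),round(r[2],1),"mean",X.mean(0).round(1),"z",round(float(zz),1))
E
python3 - <<'E'
from h import *
delta(587,-72,150,-3.2)
p,d,C=grab("wrist","w3"); np.savez("w3.npz",p=p,d=d,o=C[2],A=C[3])
cases(cloud(C,d))
E
```

```text
time_s: 5.3
eef_pos: [516.5, -71.6, 149.5]
orientation: [[-0.063, -0.001, 0.998], [-0.998, -0.002, -0.063], [0.002, -1.0, -0.001]]
ft_force: [0.6, 1.5, -1.7]
opening: 58.9
t 5.3 at [516.5 -71.6 149.5] turn [ 0.001 -0.007  0.002] travel cm (turned axes) [-0.35 -0.05  7.04] F [ 0.6  1.5 -1.7] open 58.9
px [ 34   0 105 138] rect [616.2  56.2] [61.9 82.3] 70.4 mean [616.7  54.2] z 30.3
px [226  34  91 122] rect [589.3 -70.5] [60.4 81.2] 86.5 mean [590.3 -70.7] z 30.5
px [ 25 200 109 107] rect [479.5  88.4] [82.3 61.5] 8.9 mean [481.8  86.3] z 30.2
```

View pics/w3.png

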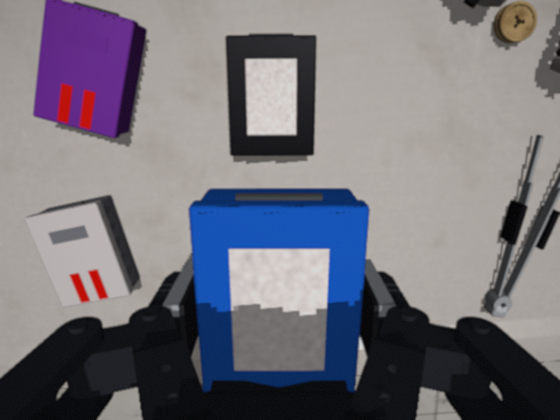

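The wrist view shows the held blue case square between the fingers (label px ~229–330 × 248–372) and the black case ahead (label ~245–298 × 58–136). I'll use the labels to work out the alignment.

Run:
```python
from h import *
s=state(); D=np.load("w3.npz"); p=D["p"]; c=viewer.calibration("wrist"); C=(c["mtx"],c["k1"],D["o"],D["A"])
P=cloud(C,D["d"]); TR=s["orientation"]; t=s["eef_pos"]
hsv=cv2.cvtColor(p,cv2.COLOR_RGB2HSV)
def rect(mask,name):
    nl,L,st,ct=cv2.connectedComponentsWithStats(mask.astype(np.uint8)); i=1+np.argmax(st[1:,4])
    X=(P[L==i]-t)@TR; X=X[np.abs(X[:,1]-np.median(X[:,1]))<6]
    r=cv2.minAreaRect(X[:,[0,2]].astype(np.float32)); print(name,st[i],"toolxz",np.round(r[0],1),np.round(r[1],1),round(r[2],2),"y",np.median(X[:,1]).round(1))
w=np.zeros(p.shape[:2],bool); w[50:145,232:310]=1
rect(w&(hsv[...,2]>110),"black label")
w[:]=0; w[240:380,200:355]=1
rect(w&(hsv[...,1]<90)&(hsv[...,2]>50),"blue label")
z=P[...,2]; w[:]=0; w[25:165,215:325]=1
rect(w&(abs(z-30.5)<4),"black lid")
w[:]=0; w[195:390,190:370]=1
rect(w&(abs(z-177)<5),"blue lid")
```

```text
black label [ 245   58   52   78 3958] toolxz [-3.2 71.2] [34.6 51.1] 0.49 y 118.9
blue label [  228   248   102   123 11805] toolxz [ 1.7 -1.3] [52.  34.7] 89.87 y -27.6
black lid [  226    35    91   121 10582] toolxz [-2.8 71.2] [79.8 60.4] 89.77 y 119.1
blue lid [  190   200   180   190 30767] toolxz [2.  1.7] [75.7 64.5] 89.99 y -27.4
```

Run:
```python
from h import *
D=np.load("w3.npz"); c=viewer.calibration("wrist"); H=c["hand_eye"]
Rg=D["A"]@H[:3,:3].T; tg=D["o"]-Rg@H[:3,3]; s=state()
print(tg,s["eef_pos"],s["time_s"],"shift in tool",s["orientation"].T@(s["eef_pos"]-tg),R.from_matrix(Rg.T@s["orientation"]).as_rotvec())
# world target for TCP
off=np.array([-4.9,0,72.3]); print("TCP target",tg+Rg@off)
delta(*(tg+Rg@off)[:2],66,-3.3)
```

```text
[516.5025331  -71.5601567  149.46489871] [517.31376069 -68.99836984 149.58923023] 5.35 shift in tool [-2.60575182 -0.12607112  0.65609753] [ 0.0007628  -0.00268497  0.00146117]
TCP target [588.96745445 -71.20011375 149.39045058]
t 5.35 at [517.3 -69.  149.6] turn [ 0.    -0.002  0.001] travel cm (turned axes) [-0.19  8.36  7.17] F [ 0.2  1.9 -1.7] open 59.5
```

```bash
python3 -m inch '[{"turn":[0,0,0],"travel":[-0.2,0,2],"hand":5.6},{"turn":[0,0,0],"travel":[0,0,2.6],"hand":5.6},{"turn":[0,0,0],"travel":[0,1,2.6],"hand":5.6},{"turn":[0,0,0],"travel":[0,3,0],"hand":5.6},{"turn":[0,0,0],"travel":[0,3,0],"hand":5.6},{"turn":[0,0,0],"travel":[0,3,0],"hand":5.6},{"turn":[0,0,0],"travel":[0,0,0],"hand":5.6},{"turn":[0,0,0],"travel":[0,0,0],"hand":5.6}]' 40
python3 - <<'E'
from h import *
delta(589,-71.2,33,-3.3)
p,d,C=grab("wrist","w4"); p,d,C=grab("scene","s4")
delta(589,-71.2,33,-3.3)
E
```

```text
time_s: 6.35
eef_pos: [590.8, -68.1, 50.3]
orientation: [[-0.055, 0.001, 0.998], [-0.998, 0.0, -0.055], [-0.0, -1.0, 0.001]]
ft_force: [0.4, 1.0, -1.2]
opening: 59.2
t 6.35 at [590.8 -68.1  50.3] turn [-0.001  0.002 -0.   ] travel cm (turned axes) [ 0.32  1.73 -0.16] F [ 0.4  1.  -1.2] open 59.2
t 6.45 at [591.1 -68.6  50.9] turn [-0.002  0.002 -0.   ] travel cm (turned axes) [ 0.27  1.79 -0.19] F [-0.5  0.3 -1.8] open 59.2
```

View pics/w4.png

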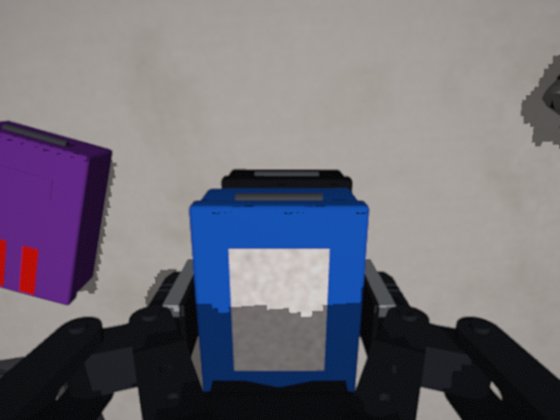

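View pics/s4.png

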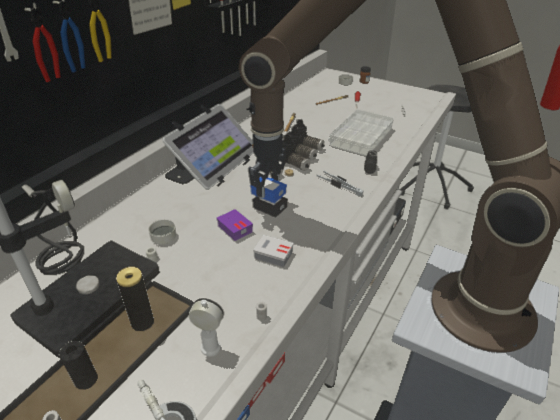

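```bash
python3 -m inch '[{"turn":[0,0,0],"travel":[0.3,0,-0.17],"hand":5.6},{"turn":[0,0,0],"travel":[0,0,0],"hand":5.6},{"turn":[0,0,0],"travel":[0,0.5,0],"hand":5.6},{"turn":[0,0,0],"travel":[0,0.5,0],"hand":5.6},{"turn":[0,0,0],"travel":[0,0.4,0],"hand":5.6},{"turn":[0,0,0],"travel":[0,0.1,0],"hand":5.6},{"turn":[0,0,0],"travel":[0,0.1,0],"hand":5.6},{"turn":[0,0,0],"travel":[0,0,0],"hand":5.6}]' 40
python3 - <<'E'
from h import *
delta(589,-71.2,33,-3.3)
p,d,C=grab("wrist","w5")
E
```

```text
time_s: 7.45
eef_pos: [588.1, -71.9, 33.3]
orientation: [[-0.056, 0.0, 0.998], [-0.998, -0.0, -0.056], [0.0, -1.0, 0.0]]
ft_force: [-1.5, 1.2, -1.2]
opening: 58.8
t 7.45 at [588.1 -71.9  33.3] turn [-0.     0.001  0.   ] travel cm (turned axes) [-0.08  0.03  0.08] F [-1.5  1.2 -1.2] open 58.8
```

View pics/w5.png

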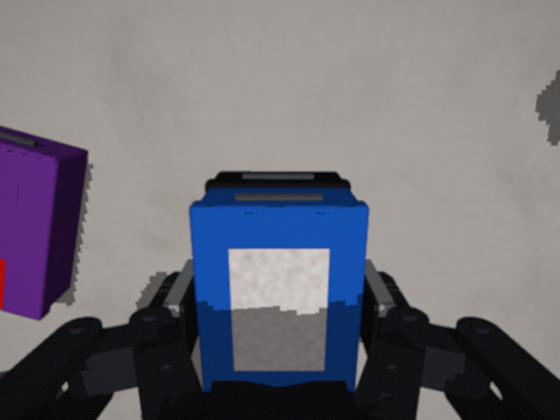

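```bash
python3 -m inch '[{"turn":[0,0,0],"travel":[0,0.08,0],"hand":5.6},{"turn":[0,0,0],"travel":[0,0.08,0],"hand":5.6},{"turn":[0,0,0],"travel":[0,0,0],"hand":5.6},{"turn":[0,0,0],"travel":[0,0,0],"hand":5.6},{"turn":[0,0,0],"travel":[0,0,0],"hand":5.6},{"turn":[0,0,0],"travel":[0,0,0],"hand":5.6},{"turn":[0,0,0],"travel":[0,0,0],"hand":5.6},{"turn":[0,0,0],"travel":[0,0,0],"hand":5.6}]' 40
python3 -c "
from h import *
delta(589,-71.2,33,-3.3)"
```

```text
time_s: 8.5
eef_pos: [588.3, -72.0, 33.0]
orientation: [[-0.056, 0.001, 0.998], [-0.998, -0.0, -0.056], [0.0, -1.0, 0.001]]
ft_force: [-3.8, 0.6, 8.8]
opening: 58.9
t 8.5 at [588.3 -72.   33. ] turn [-0.001  0.001  0.   ] travel cm (turned axes) [-0.08 -0.    0.07] F [-3.8  0.6  8.8] open 58.9
```

```bash
python3 -m inch '[{"turn":[0,0,0],"travel":[0,0,0],"hand":8.5},{"turn":[0,0,0],"travel":[0,0,0],"hand":8.5},{"turn":[0,0,0],"travel":[0,0,0],"hand":8.5},{"turn":[0,0,0],"travel":[0,-1.5,0],"hand":8.5},{"turn":[0,0,0],"travel":[0,-4,0],"hand":8.5},{"turn":[0,0,0],"travel":[0,-4,0],"hand":8.5},{"turn":[0,-0.1,0],"travel":[0,-3,0],"hand":8.5},{"turn":[0,-0.1,0],"travel":[0,-1,0],"hand":8.5}]' 40
python3 - <<'E'
from h import *
delta(479,88,165,8.5)
p,d,C=grab("wrist","w6"); cases(cloud(C,d)); cases(cloud(C,d),zlo=50,zhi=70)
E
```

```text
time_s: 9.5
eef_pos: [589.3, -72.0, 170.2]
orientation: [[0.147, 0.004, 0.989], [-0.989, -0.001, 0.147], [0.001, -1.0, 0.004]]
ft_force: [0.7, 0.0, -1.6]
opening: 84.9
t 9.5 at [589.3 -72.  170.2] turn [-0.004 -0.001  0.001] travel cm (turned axes) [-17.45   0.52  -8.55] F [ 0.7  0.  -1.6] open 84.9
px [453  33  99 125] rect [ 683.7 -235.6] [ 44.9 100.7] 60.8 mean [ 682.3 -226.1] z 32.1
px [ 67  69 109 128] rect [616.6  56. ] [60.8 82.3] 70.2 mean [618.   54.7] z 30.3
px [ 36 241  81  87] rect [479.4  88.6] [82.1 61.3] 8.4 mean [485.4  89.4] z 30.3
px [228 141 104 121] rect [589.1 -71.2] [60.1 82.2] 86.8 mean [591.1 -71.1] z 60.5
```

View pics/w6.png

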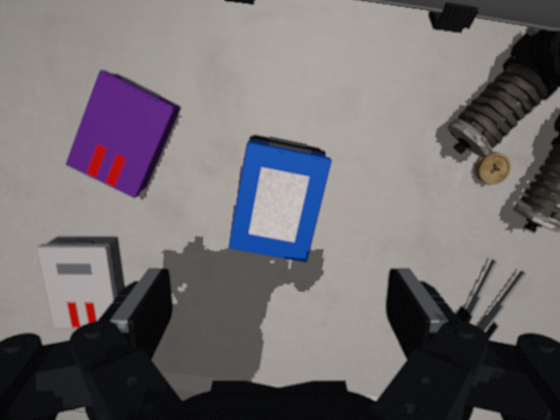

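The blue case now measures (589.1, −71.2) at yaw −3.2°, which matches the black case. Moving to the gauge case.

```bash
python3 -m inch '[{"turn":[0,0,0],"travel":[-4.4,0,-2.2],"hand":8.5},{"turn":[0,0,0],"travel":[-4.4,0,-2.2],"hand":8.5},{"turn":[0,0,0],"travel":[-4.4,0,-2.2],"hand":8.5},{"turn":[0,0,0],"travel":[-4.3,2,-2],"hand":8.5},{"turn":[0,0,0],"travel":[0,3,0],"hand":8.5},{"turn":[0,0,0],"travel":[0,3,0],"hand":8.5},{"turn":[0,0,0],"travel":[0,1,0],"hand":8.5},{"turn":[0,0,0],"travel":[0,0,0],"hand":8.5}]' 40
python3 - <<'E'
from h import *
delta(479.4,88.5,3,8.6)
p,d,C=grab("wrist","w7"); cases(cloud(C,d))
delta(479.4,88.5,3,8.6)
E
```

```text
time_s: 10.55
eef_pos: [477.8, 88.9, 76.7]
orientation: [[0.143, -0.001, 0.99], [-0.99, -0.0, 0.143], [0.0, -1.0, -0.001]]
ft_force: [-0.4, 0.2, 1.3]
opening: 84.8
t 10.55 at [477.8  88.9  76.7] turn [ 0.001 -0.007  0.   ] travel cm (turned axes) [0.06 7.37 0.16] F [-0.4  0.2  1.3] open 84.8
px [295   0 151  77] rect [594.6  63.8] [61.6 38.8] 74.1 mean [588.  60.] z 30.5
px [223 155 115 144] rect [479.6  89. ] [82.6 60.2] 8.3 mean [482.4  89.5] z 30.5
t 10.6 at [478.3  88.9  77.3] turn [-0.    -0.007 -0.   ] travel cm (turned axes) [0.06 7.43 0.1 ] F [-1.  -0.1  0.7] open 85.2
```

View pics/w7.png

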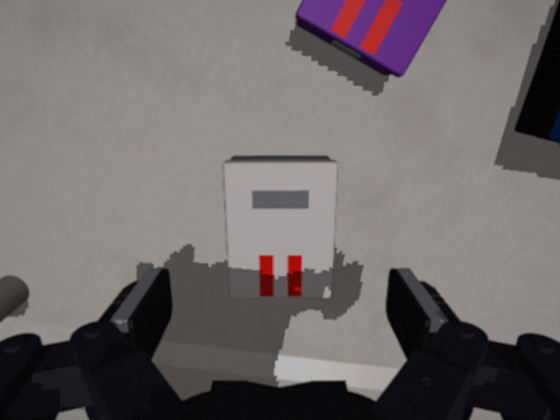

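```bash
python3 -m inch '[{"turn":[0,0,0],"travel":[0,2.5,0.1],"hand":8.5},{"turn":[0,0,0],"travel":[0,2.7,0],"hand":8.5},{"turn":[0,0,0],"travel":[0,1.7,0],"hand":8.5},{"turn":[0,0,0],"travel":[0,0.5,0],"hand":8.5},{"turn":[0,0,0],"travel":[0,0,0],"hand":5.6},{"turn":[0,0,0],"travel":[0,0,0],"hand":5.6},{"turn":[0,0,0],"travel":[0,0,0],"hand":5.6},{"turn":[0,0,0],"travel":[0,0,0],"hand":5.6}]' 40
python3 - <<'E'
from h import *
delta(479.4,88.5,3,8.6)
E
python3 -m inch '[{"turn":[0,0,0],"travel":[0,-1,0],"hand":5.6},{"turn":[0,0,0],"travel":[0,-3.5,0],"hand":5.6},{"turn":[0,0,0],"travel":[0,-4,0],"hand":5.6},{"turn":[0,0,0],"travel":[0,-4,0],"hand":5.6},{"turn":[0,0.1,0],"travel":[0,-3.5,0],"hand":5.6},{"turn":[0,0.1,0],"travel":[0,-1,0],"hand":5.6},{"turn":[0,0,0],"travel":[0,0,0],"hand":5.6},{"turn":[0,0,0],"travel":[0,0,0],"hand":5.6}]' 40
python3 - <<'E'
from h import *
delta(515,-66,170,-3.2)
E
```

```text
time_s: 11.6
eef_pos: [479.5, 89.1, 3.7]
orientation: [[0.143, 0.002, 0.99], [-0.99, 0.0, 0.143], [0.0, -1.0, 0.002]]
ft_force: [-1.3, 0.4, 6.3]
opening: 58.8
t 11.6 at [479.5  89.1   3.7] turn [-0.002 -0.006  0.   ] travel cm (turned axes) [ 0.06  0.07 -0.02] F [-1.3  0.4  6.3] open 58.8
time_s: 12.6
eef_pos: [478.3, 88.9, 172.2]
orientation: [[-0.054, -0.001, 0.999], [-0.999, -0.0, -0.054], [0.0, -1.0, -0.001]]
ft_force: [-0.3, 0.6, -3.0]
opening: 58.9
t 12.6 at [478.3  88.9 172.2] turn [0.001 0.002 0.   ] travel cm (turned axes) [15.26  0.22  4.53] F [-0.3  0.6 -3. ] open 58.9
```

```bash
python3 -m inch '[{"turn":[0,0,0],"travel":[3,0,0.9],"hand":5.6},{"turn":[0,0,0],"travel":[3.5,0,0.9],"hand":5.6},{"turn":[0,0,0],"travel":[3.5,0,0.9],"hand":5.6},{"turn":[0,0,0],"travel":[3.5,0,0.9],"hand":5.6},{"turn":[0,0,0],"travel":[1.8,0,0.9],"hand":5.6},{"turn":[0,0,0],"travel":[0,0,0],"hand":5.6},{"turn":[0,0,0],"travel":[0,0,0],"hand":5.6},{"turn":[0,0,0],"travel":[0,0,0],"hand":5.6}]' 40
python3 - <<'E'
from h import *
p,d,C=grab("wrist","w8"); s=state()
c=viewer.calibration("wrist"); H=c["hand_eye"]; Rg=C[3]@H[:3,:3].T; tg=C[2]-Rg@H[:3,3]
P=cloud(C,d); hsv=cv2.cvtColor(p,cv2.COLOR_RGB2HSV)
def rect(mask,name):
    nl,L,st,ct=cv2.connectedComponentsWithStats(mask.astype(np.uint8)); i=1+np.argmax(st[1:,4])
    X=(P[L==i]-tg)@Rg; X=X[np.abs(X[:,1]-np.median(X[:,1]))<6]
    r=cv2.minAreaRect(X[:,[0,2]].astype(np.float32)); print(name,st[i],"toolxz",np.round(r[0],1),np.round(r[1],1),round(r[2],2),"y",np.median(X[:,1]).round(1))
z=P[...,2]; w=np.zeros(z.shape,bool); w[:195]=1
rect(w&(abs(z-60.5)<4),"blue lid")
rect(w&(abs(z-60.5)<4)&(hsv[...,1]<90),"blue label")
w=~w; rect(w&(abs(z-tg[2]-27)<5),"gauge lid")
red=w&(hsv[...,1]>150)&((hsv[...,0]<8)|(hsv[...,0]>172))&(abs(z-tg[2]-27)<5)
n,L,st,ct=cv2.connectedComponentsWithStats(red.astype(np.uint8)); print(st,ct)
print(tg,s["eef_pos"])
E
```

```text
time_s: 13.6
eef_pos: [515.0, -64.7, 172.6]
orientation: [[-0.054, -0.0, 0.999], [-0.999, 0.0, -0.054], [-0.0, -1.0, -0.0]]
ft_force: [0.4, -0.4, -2.9]
opening: 59.0
blue lid [  238    31    94   125 11173] toolxz [ 2.6 73.1] [80.2 60.5] 89.72 y 112.1
blue label [ 258   56   53   79 4095] toolxz [ 2.7 72.9] [50.3 34.6] 89.86 y 111.9
gauge lid [  153   202   252   190 31115] toolxz [-1.1  1.1] [86.6 77. ] 0.4 y -26.7
[[     0      0    560    420 233588]
 [   248    342     20     43    804]
 [   290    342     21     43    808]] [[279.50470915 208.44842201]
 [257.79477612 361.81218905]
 [299.73638614 361.94678218]]
[515.02311431 -64.72402618 172.61358102] [515.1307134  -64.96452076 172.71162456]
```

View pics/w8.png

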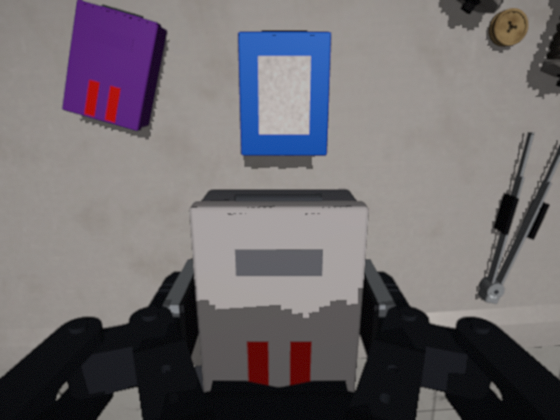

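Run:
```python
from h import *
c=viewer.calibration("wrist"); H=c["hand_eye"]
C=(c["mtx"],c["k1"],H[:3,3],H[:3,:3])
n=slopes(C,[(257.8,341.5),(299.7,341.5),(279,203),(279,205),(279,342),(236,250),(323,250),(280,275.5)]); D=np.c_[n,np.ones(len(n))]@C[3].T
for y in(-26.7,-27.5): print((C[2]+D*((y-C[2][1])/D[:,1])[:,None]).round(1).tolist())
```

```text
[[-8.7, -26.7, -13.3], [6.9, -26.7, -13.3], [-0.8, -26.7, 40.3], [-0.8, -26.7, 39.6], [-0.8, -26.7, -13.6], [-15.5, -26.7, 23.6], [14.2, -26.7, 23.6], [-0.5, -26.7, 14.0]]
[[-8.6, -27.5, -12.7], [6.8, -27.5, -12.7], [-0.8, -27.5, 40.5], [-0.8, -27.5, 39.9], [-0.8, -27.5, -12.9], [-15.4, -27.5, 24.0], [14.1, -27.5, 24.0], [-0.5, -27.5, 14.4]]
```

```bash
python3 -m inch '[{"turn":[0,0,0],"travel":[0.35,0,2],"hand":5.6},{"turn":[0,0,0],"travel":[0,0,2.6],"hand":5.6},{"turn":[0,0,0],"travel":[0,2,2.6],"hand":5.6},{"turn":[0,0,0],"travel":[0,3.5,0.1],"hand":5.6},{"turn":[0,0,0],"travel":[0,3,0],"hand":5.6},{"turn":[0,0,0],"travel":[0,0.3,0],"hand":5.6},{"turn":[0,0,0],"travel":[0,0,0],"hand":5.6},{"turn":[0,0,0],"travel":[0,0,0],"hand":5.6}]' 40
python3 - <<'E'
from h import *
delta(588.1,-72.1,64,-3.3)
p,d,C=grab("wrist","w9")
delta(588.1,-72.1,64,-3.3)
E
```

```text
time_s: 14.65
eef_pos: [589.0, -73.7, 86.3]
orientation: [[-0.056, 0.003, 0.998], [-0.998, -0.0, -0.056], [0.0, -1.0, 0.003]]
ft_force: [-0.0, 0.3, -2.9]
opening: 59.0
t 14.65 at [589.  -73.7  86.3] turn [-0.003  0.002  0.   ] travel cm (turned axes) [-0.16  2.23 -0.1 ] F [-0.   0.3 -2.9] open 59.0
t 14.7 at [588.8 -73.8  86.2] turn [-0.002  0.001  0.   ] travel cm (turned axes) [-0.17  2.22 -0.08] F [ 0.1  0.1 -3.3] open 58.9
```

View pics/w9.png

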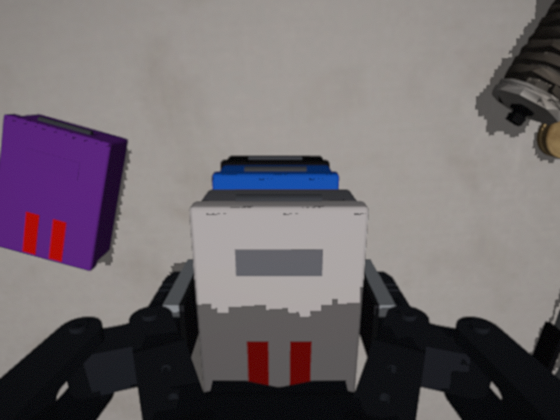

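```bash
python3 -m inch '[{"turn":[0,0,0],"travel":[-0.17,0.5,-0.08],"hand":5.6},{"turn":[0,0,0],"travel":[0,0.5,0],"hand":5.6},{"turn":[0,0,0],"travel":[0,0.5,0],"hand":5.6},{"turn":[0,0,0],"travel":[0,0.4,0],"hand":5.6},{"turn":[0,0,0],"travel":[0,0.1,0],"hand":5.6},{"turn":[0,0,0],"travel":[0,0.1,0],"hand":5.6},{"turn":[0,0,0],"travel":[0,0,0],"hand":5.6},{"turn":[0,0,0],"travel":[0,0,0],"hand":5.6}]' 40
python3 - <<'E'
from h import *
delta(588.1,-72.1,64,-3.3)
p,d,C=grab("wrist","w10")
E
```

```text
time_s: 15.7
eef_pos: [587.4, -72.1, 63.8]
orientation: [[-0.056, 0.0, 0.998], [-0.998, -0.0, -0.056], [0.0, -1.0, 0.0]]
ft_force: [-0.1, -0.6, -2.4]
opening: 59.0
t 15.7 at [587.4 -72.1  63.8] turn [-0.     0.001  0.   ] travel cm (turned axes) [-0.01 -0.02  0.07] F [-0.1 -0.6 -2.4] open 59.0
```

View pics/w10.png

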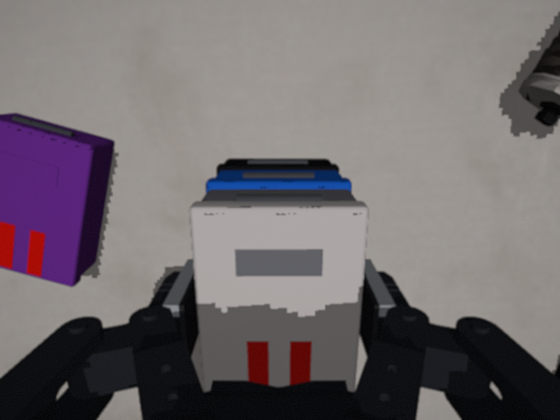

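```bash
python3 -m inch '[{"turn":[0,0,0],"travel":[0,0.08,0.05],"hand":5.6},{"turn":[0,0,0],"travel":[0,0.07,0],"hand":5.6},{"turn":[0,0,0],"travel":[0,0.05,0],"hand":5.6},{"turn":[0,0,0],"travel":[0,0,0],"hand":5.6},{"turn":[0,0,0],"travel":[0,0,0],"hand":5.6},{"turn":[0,0,0],"travel":[0,0,0],"hand":5.6},{"turn":[0,0,0],"travel":[0,0,0],"hand":5.6},{"turn":[0,0,0],"travel":[0,0,0],"hand":5.6}]' 40
```

```text
time_s: 16.75
eef_pos: [587.5, -72.1, 63.7]
orientation: [[-0.056, -0.0, 0.998], [-0.998, -0.001, -0.056], [0.001, -1.0, 0.0]]
ft_force: [-8.3, -0.1, 16.4]
opening: 59.2
```

```bash
python3 -m inch '[{"turn":[0,0,0],"travel":[0,-0.08,0],"hand":5.6},{"turn":[0,0,0],"travel":[0,0,0],"hand":8.5},{"turn":[0,0,0],"travel":[0,0,0],"hand":8.5},{"turn":[0,0,0],"travel":[0,0,0],"hand":8.5},{"turn":[0,0,0],"travel":[0,-1.5,0],"hand":8.5},{"turn":[0,0,0],"travel":[0,-4,0],"hand":8.5},{"turn":[0,0,0],"travel":[0,-5,0],"hand":8.5},{"turn":[0,0,0],"travel":[0,-4,0],"hand":8.5}]' 40
python3 - <<'E'
from h import *
p,d,C=grab("wrist","w11"); P=cloud(C,d); cases(P,zlo=82,zhi=98)
s=state();print(s["eef_pos"])
p,d,C=grab("top","t11"); P=cloud(C,d); cases(P,zlo=82,zhi=98,minpx=300)
cv2.imwrite("pics/t11z.png",cv2.resize(p[150:280,150:450,::-1],None,fx=2.6,fy=2.6,interpolation=cv2.INTER_CUBIC))
E
```

```text
time_s: 17.75
eef_pos: [588.1, -72.0, 210.7]
orientation: [[-0.056, 0.002, 0.998], [-0.998, -0.0, -0.056], [-0.0, -1.0, 0.002]]
ft_force: [1.1, -0.3, -1.1]
opening: 84.8
px [237 143  84 108] rect [587.5 -71.3] [60.1 81.9] 87.0 mean [589.4 -71.4] z 90.4
[590.55923858 -72.02638437 216.09646805]
px [  0  22 125  19] rect [985.7 523.3] [325.7  46.4] 89.2 mean [985.9 528. ] z 87.4
px [126  23 434  24] rect [ 985.9 -210.6] [  45.7 1135.2] 0.1 mean [ 985.2 -207.7] z 87.7
```

View pics/w11.png

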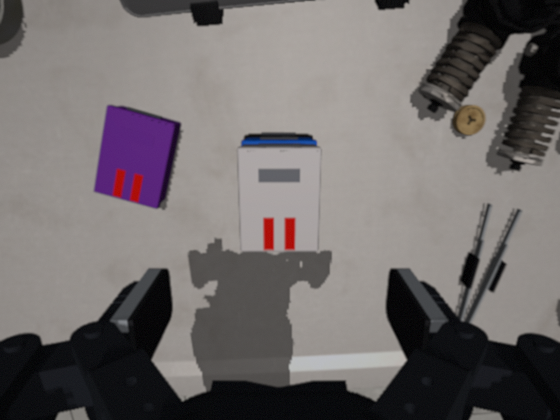

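Run:
```python
from h import *
C=cam("top")
uv=np.array([(548,215),(574,218),(560,147),(590,153),(543,292)])/2.6+150
print(onplane(C,uv,12).round(1))
p,d,C=grab("wrist","w12"); print(onplane(C,[(469,270),(496,277),(487,206),(518,211)],12).round(1))
a=onplane(C,[(469,270),(496,277)],14).mean(0); 
delta(a[0],a[1],150,-12)
```

```text
[[ 473.  -263.6   12. ]
 [ 470.2 -290.2   12. ]
 [ 542.9 -276.4   12. ]
 [ 537.1 -307.3   12. ]
 [ 394.7 -258.    12. ]]
[[ 481.5 -263.2   12. ]
 [ 471.4 -293.1   12. ]
 [ 550.2 -274.9   12. ]
 [ 543.2 -307.3   12. ]]
t 17.9 at [589.2 -72.1 211. ] turn [-0.006  0.153 -0.   ] travel cm (turned axes) [22.36  6.1  -6.67] F [-0.5  0.1 -0.6] open 85.0
```

```bash
python3 -m inch '[{"turn":[0,0.156,0],"travel":[0,0,0],"hand":6},{"turn":[0,0,0],"travel":[4,0,-1.1],"hand":6},{"turn":[0,0,0],"travel":[4.6,0,-1.4],"hand":6},{"turn":[0,0,0],"travel":[4.6,1,-1.4],"hand":6},{"turn":[0,0,0],"travel":[4.6,2,-1.4],"hand":6},{"turn":[0,0,0],"travel":[4.4,3,-1.4],"hand":6},{"turn":[0,0,0],"travel":[0,2,0],"hand":6},{"turn":[0,0,0],"travel":[0,0,0],"hand":6}]' 40
python3 - <<'E'
from h import *
delta(477,-276,130,-12.4)
p,d,C=grab("wrist","w13"); np.savez("w13.npz",p=p,d=d,o=C[2],A=C[3])
E
```

```text
time_s: 18.9
eef_pos: [473.7, -274.6, 125.6]
orientation: [[-0.211, -0.004, 0.977], [-0.977, 0.002, -0.211], [-0.001, -1.0, -0.004]]
ft_force: [-0.4, -0.1, 0.2]
opening: 59.9
t 18.9 at [ 473.7 -274.6  125.6] turn [ 0.004  0.003 -0.001] travel cm (turned axes) [ 0.07 -0.44  0.35] F [-0.4 -0.1  0.2] open 59.9
```

View pics/w13.png

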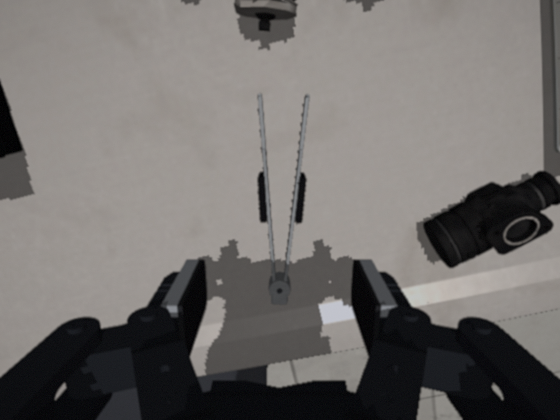

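Run:
```python
from h import *
D=np.load("w13.npz"); c=viewer.calibration("wrist"); C=(c["mtx"],c["k1"],D["o"],D["A"]); P=cloud(C,D["d"])
for u,v in [(264,197),(300,198),(265,185),(300,185),(261,105),(306,105),(280,290),(270,245)]:
    w=P[v-3:v+4,u-4:u+5,2]; print((u,v),w.max().round(1))
p=D["p"]; g=p.max(2); m=np.zeros(g.shape,np.uint8); m[160:235,250:315]=(g[160:235,250:315]<45)
n,L,st,ct=cv2.connectedComponentsWithStats(m)
for i in range(1,n):
    if st[i,4]>60: print(st[i],ct[i],onplane(C,[ct[i]],16).round(1))
t=onplane(C,[(260.5,95),(307,96)],9); print(t.round(1), np.linalg.norm(t[0]-t[1]))
h=onplane(C,[(280,290)],14); dd=t.mean(0)-h[0]; print(h, np.degrees(np.arctan2(dd[1],dd[0])))
cv2.imwrite("pics/w13z.png",cv2.resize(p[80:320,190:370,::-1],None,fx=2.5,fy=2.5,interpolation=cv2.INTER_CUBIC))
```

```text
(264, 197) 19.6
(300, 198) 268.4
(265, 185) 19.4
(300, 185) 19.9
(261, 105) 268.4
(306, 105) 268.4
(280, 290) 268.4
(270, 245) 15.1
[259 173   8  48 253] [261.9486166  197.33596838] [[ 479.7 -262.7   16. ]]
[296 174   9  48 261] [300.15708812 198.49042146] [[ 473.2 -288.9   16. ]]
[[ 547.8 -277.     9. ]
 [ 540.6 -307.5    9. ]] 31.29596761290823
[[ 403.64897886 -259.42173542   14.        ]] -13.139365965384963
```

View pics/w13z.png

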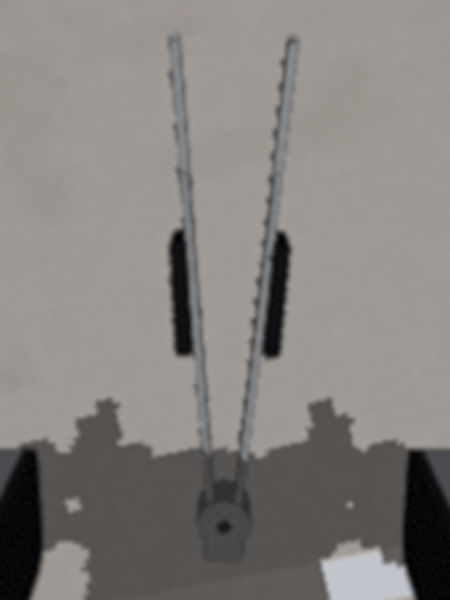

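```bash
python3 -c "
from h import *
delta(475.8,-275.8,45,-13.2)"
```

```text
t 18.95 at [ 475.  -274.3  126.8] turn [ 0.002  0.019 -0.001] travel cm (turned axes) [0.12 8.18 0.11] F [-0.1  0.5  0.7] open 60.1
```

```bash
python3 -m inch '[{"turn":[0,0.018,0],"travel":[0.1,2,0.1],"hand":6},{"turn":[0,0,0],"travel":[0,3,0],"hand":6},{"turn":[0,0,0],"travel":[0,2.5,0],"hand":5.5},{"turn":[0,0,0],"travel":[0,0.7,0],"hand":5},{"turn":[0,0,0],"travel":[0,0,0],"hand":5},{"turn":[0,0,0],"travel":[0,0,0],"hand":5},{"turn":[0,0,0],"travel":[0,0,0],"hand":5},{"turn":[0,0,0],"travel":[0,0,0],"hand":5}]' 20
python3 - <<'E'
from h import *
p,d,C=grab("wrist","w14")
delta(475.8,-275.8,2.5,-13.2)
m=np.zeros(p.shape[:2],np.uint8); m[:]=p.max(2)<45; m[:100]=0;m[330:]=0;m[:,:240]=0;m[:,325:]=0
n,L,st,ct=cv2.connectedComponentsWithStats(m)
for i in range(1,n):
    if st[i,4]>60: print(st[i],ct[i].round(1),onplane(C,[ct[i]],16).round(1))
E
```

```text
time_s: 19.95
eef_pos: [476.5, -276.4, 46.1]
orientation: [[-0.228, 0.001, 0.974], [-0.974, -0.0, -0.228], [0.0, -1.0, 0.001]]
ft_force: [0.3, 0.7, 0.8]
opening: 50.1
t 20.0 at [ 476.4 -276.4   45.9] turn [-0.001  0.     0.   ] travel cm (turned axes) [-0.04  4.34 -0.07] F [-0.4 -0.3 -0.1] open 49.8
[247 211  13  70 565] [252.6 246.5] [[ 480.1 -262.7   16. ]]
[300 211  14  70 584] [306.3 246.8] [[ 473.8 -289.    16. ]]
```

View pics/w14.png

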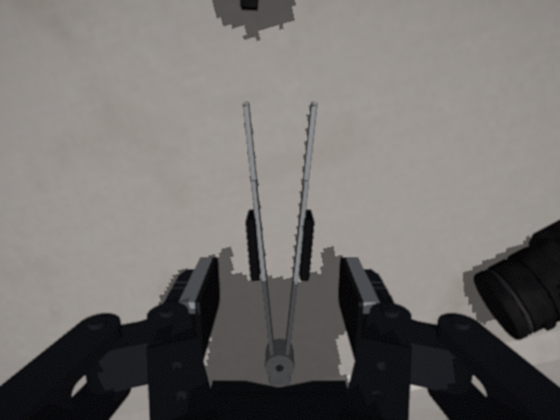

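```bash
python3 -m inch '[{"turn":[0,0,0],"travel":[-0.03,1.5,0.05],"hand":5},{"turn":[0,0,0],"travel":[0,1.5,0],"hand":5},{"turn":[0,0,0],"travel":[0,0.8,0],"hand":5},{"turn":[0,0,0],"travel":[0,0.5,0],"hand":5},{"turn":[0,0,0],"travel":[0,0,0],"hand":5},{"turn":[0,0,0],"travel":[0,0,0],"hand":5},{"turn":[0,0,0],"travel":[0,0,0],"hand":4.5},{"turn":[0,0,0],"travel":[0,0,0],"hand":4.2}]' 20
python3 - <<'E'
from h import *
p,d,C=grab("wrist","w15")
delta(477,-275.8,2.5,-13.2)
E
```

```text
time_s: 21.0
eef_pos: [477.0, -276.2, 2.8]
orientation: [[-0.228, 0.001, 0.974], [-0.974, -0.0, -0.228], [0.0, -1.0, 0.001]]
ft_force: [0.5, 0.3, 0.4]
opening: 42.3
t 21.05 at [ 476.9 -276.2    2.7] turn [-0.  0.  0.] travel cm (turned axes) [-0.04  0.02 -0.  ] F [ 0.4  0.4 -0.2] open 42.0
```

View pics/w15.png

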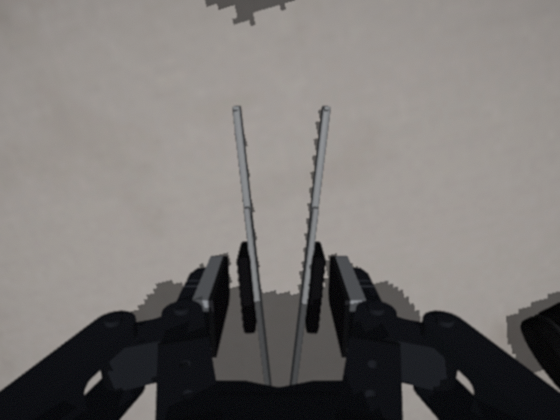

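```bash
python3 -m inch '[{"turn":[0,0,0],"travel":[0,0,0],"hand":3.6},{"turn":[0,0,0],"travel":[0,0,0],"hand":3.2},{"turn":[0,0,0],"travel":[0,0,0],"hand":2.9},{"turn":[0,0,0],"travel":[0,0,0],"hand":2.6},{"turn":[0,0,0],"travel":[0,0,0],"hand":2.4},{"turn":[0,0,0],"travel":[0,0,0],"hand":2.4},{"turn":[0,0,0],"travel":[0,0,0],"hand":2.4},{"turn":[0,0,0],"travel":[0,0,0],"hand":2.4}]' 20
python3 - <<'E'
from h import *
p,d,C=grab("wrist","w16")
cv2.imwrite("pics/w16z.png",cv2.resize(p[80:230,200:360,::-1],None,fx=4,fy=4,interpolation=cv2.INTER_CUBIC))
delta(477,-275.8,2.5,-13.2)
E
```

```text
time_s: 22.05
eef_pos: [477.4, -276.3, 3.2]
orientation: [[-0.228, 0.001, 0.974], [-0.974, -0.001, -0.228], [0.0, -1.0, 0.001]]
ft_force: [-0.6, -1.2, 6.6]
opening: 24.0
t 22.1 at [ 477.4 -276.3    3.2] turn [-0.001  0.     0.   ] travel cm (turned axes) [-0.04  0.07 -0.05] F [-1.   0.9  6.4] open 24.0
```

View pics/w16.png

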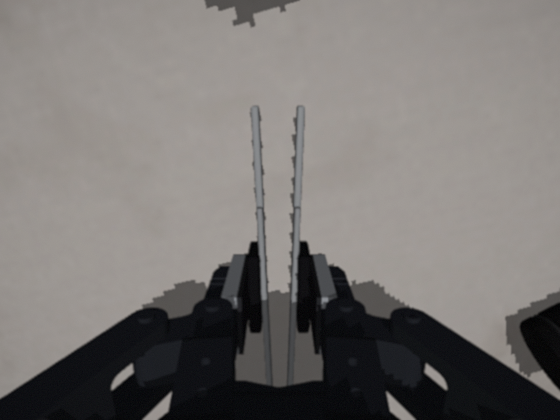

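View pics/w16z.png

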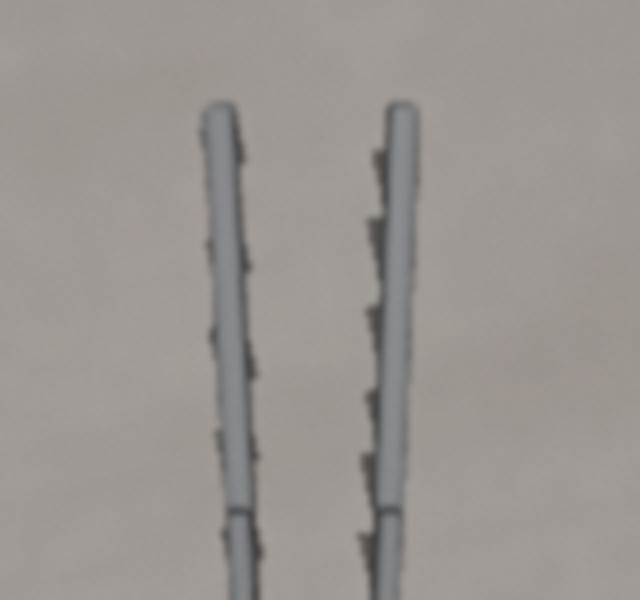

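```bash
python3 -m inch '[{"turn":[0,0,0],"travel":[0,-0.3,0],"hand":2.4},{"turn":[0,0,0],"travel":[0,-0.7,0],"hand":2.4},{"turn":[0,0,0],"travel":[0,-1.5,0],"hand":2.4},{"turn":[0,0,0],"travel":[0,-3,0],"hand":2.4},{"turn":[0,0,0],"travel":[0,-3,0],"hand":2.4},{"turn":[0,0,0],"travel":[0,-2,0],"hand":2.4},{"turn":[0,0,0],"travel":[0,-0.5,0],"hand":2.4},{"turn":[0,0,0],"travel":[0,0,0],"hand":2.4}]' 20
python3 - <<'E'
from h import *
p,d,C=grab("wrist","w17")
cv2.imwrite("pics/w17z.png",cv2.resize(p[80:230,200:360,::-1],None,fx=4,fy=4,interpolation=cv2.INTER_CUBIC))
delta(491.7,-66.1,150,-3.2)
p,d,C=grab("scene"); cv2.imwrite("pics/s17.png",cv2.resize(p[130:270,220:420,::-1],None,fx=4,fy=4,interpolation=cv2.INTER_CUBIC))
E
```

```text
time_s: 23.1
eef_pos: [476.7, -276.1, 112.7]
orientation: [[-0.228, 0.0, 0.974], [-0.974, -0.0, -0.228], [0.0, -1.0, 0.0]]
ft_force: [-0.2, 0.2, -1.4]
opening: 24.0
t 23.15 at [ 476.4 -275.9  112.1] turn [ 0.001 -0.174 -0.   ] travel cm (turned axes) [-21.03  -3.79   0.35] F [ 0.  -0.1 -1.1] open 24.3
```

View pics/w17.png

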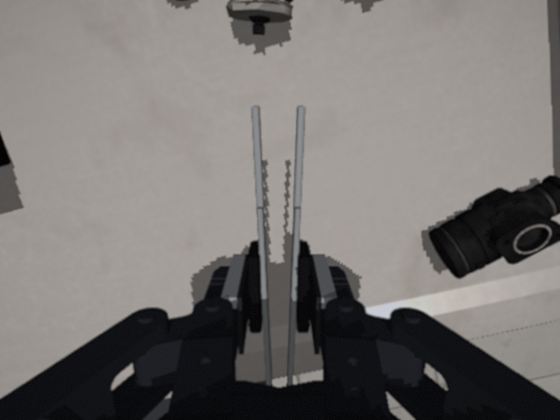

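View pics/s17.png

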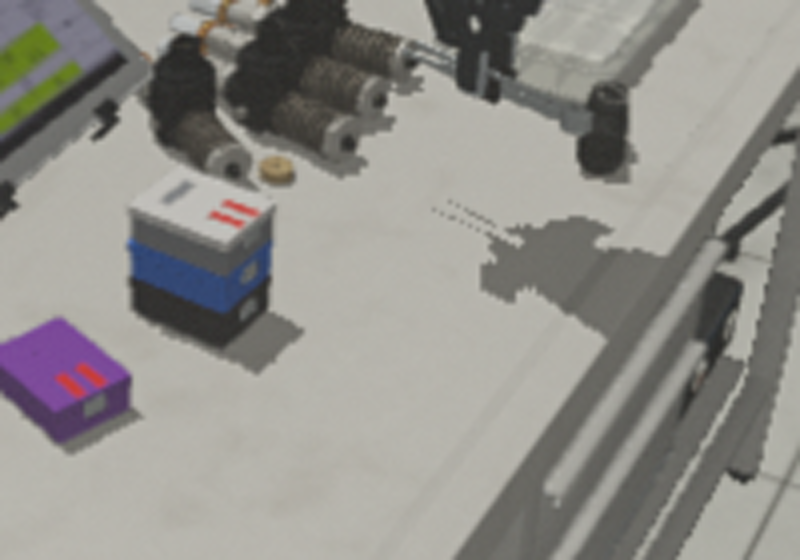

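The tweezers are held with their tips at px (256,107) and (301,107), unchanged from before the lift. The column looks square in the scene view. Moving to hover short of the column.

```bash
python3 -m inch '[{"turn":[0,-0.087,0],"travel":[0,-1.9,0],"hand":2.4},{"turn":[0,-0.087,0],"travel":[0,-1.9,0],"hand":2.4},{"turn":[0,0,0],"travel":[-4,0,0],"hand":2.4},{"turn":[0,0,0],"travel":[-5,0,0],"hand":2.4},{"turn":[0,0,0],"travel":[-5,0,0],"hand":2.4},{"turn":[0,0,0],"travel":[-4,0,0],"hand":2.4},{"turn":[0,0,0],"travel":[-3,0,0],"hand":2.4},{"turn":[0,0,0],"travel":[0,0,0],"hand":2.4}]' 20
python3 -m inch '[{"turn":[0,0,0],"travel":[0,0,0],"hand":2.4},{"turn":[0,0,0],"travel":[0,0,0],"hand":2.4},{"turn":[0,0,0],"travel":[0,0,0],"hand":2.4},{"turn":[0,0,0],"travel":[0,0,0],"hand":2.4},{"turn":[0,0,0],"travel":[0,0,0],"hand":2.4},{"turn":[0,0,0],"travel":[0,0,0],"hand":2.4},{"turn":[0,0,0],"travel":[0,0,0],"hand":2.4},{"turn":[0,0,0],"travel":[0,0,0],"hand":2.4}]' 20
cat > m.py <<'E'
from h import *
import sys
def run(fn):
    delta(491.7,-66.1,150,-3.2)
    p,d,C=grab("wrist",fn); np.savez(fn+".npz",p=p,d=d,o=C[2],A=C[3])
    cv2.imwrite(f"pics/{fn}z.png",cv2.resize(p[60:210,200:360,::-1],None,fx=4,fy=4,interpolation=cv2.INTER_CUBIC))
    P=cloud(C,d); cases(P,zlo=84,zhi=96)
    hsv=cv2.cvtColor(p,cv2.COLOR_RGB2HSV)
    red=(hsv[...,1]>150)&((hsv[...,0]<8)|(hsv[...,0]>172))&(hsv[...,2]>60)&(abs(P[...,2]-90)<8)
    n,L,st,ct=cv2.connectedComponentsWithStats(red.astype(np.uint8))
    for i in range(1,n):
        if st[i,4]>40:
            u,v,w,h=st[i,:4]; print(st[i],ct[i].round(1),"stripe",onplane(C,[ct[i]],90).round(1))
run(sys.argv[1])
E
python3 m.py w18
```

```text
time_s: 24.2
eef_pos: [488.3, -63.6, 149.7]
orientation: [[-0.052, -0.001, 0.999], [-0.999, 0.001, -0.052], [-0.001, -1.0, -0.001]]
ft_force: [-0.7, -1.4, -0.4]
opening: 24.2
time_s: 25.2
eef_pos: [488.6, -66.4, 150.5]
orientation: [[-0.056, 0.0, 0.998], [-0.998, -0.0, -0.056], [0.0, -1.0, 0.0]]
ft_force: [-1.0, -0.6, -1.1]
opening: 23.9
t 25.2 at [488.6 -66.4 150.5] turn [-0. -0.  0.] travel cm (turned axes) [-0.04  0.05  0.31] F [-1.  -0.6 -1.1] open 23.9
px [219   0 120 127] rect [577.1 -70.7] [60.5 62.8] 86.9 mean [579.2 -70.8] z 90.5
[257  72  14  49 616] [264.1  94.8] stripe [[562.9 -62.   90. ]]
[288  72  14  49 599] [293.8  93.8] stripe [[562.5 -77.7  90. ]]
```

View pics/w18.png

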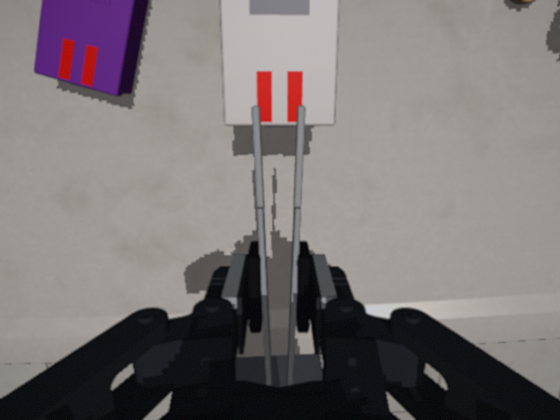

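View pics/w18z.png

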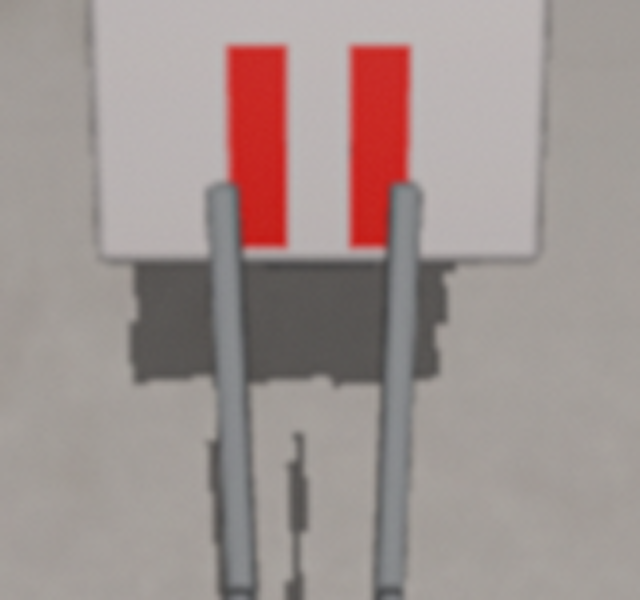

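```bash
cat > gap.py <<'E'
from h import *
import sys
# rest reference w15, squeezed w16, w17, w18: centre of each arm's bright/dark band near tip via gradient edges
def arms(fn,rows,uc):
    g=cv2.cvtColor(cv2.imread(f"pics/{fn}.png"),cv2.COLOR_BGR2LAB).astype(float)
    out=[]
    for v in rows:
        r=[]
        for u in uc:
            x0=u-12; seg=g[v-1:v+2,x0:u+13].mean(0); e=np.linalg.norm(np.diff(seg,axis=0),axis=1)
            i=np.argsort(e)
            # two strongest separated edges
            a=np.argmax(e); m=e.copy(); m[max(0,a-2):a+3]=0; b=np.argmax(m)
            r+= [x0+.5+a, x0+.5+b]
        out.append(r)
    return np.array(out)
E
python3 - <<'E'
from h import *
D=np.load("w18.npz"); c=viewer.calibration("wrist"); C=(c["mtx"],c["k1"],D["o"],D["A"]); P=cloud(C,D["d"])
for u in(255,301,302): print([P[v,u,2].round(1) for v in range(106,126,2)])
for f in("w15","w16","w17","w18"):
    im=cv2.imread(f"pics/{f}.png"); r=slice(104,124)
    print(f); 
    cs=(225,340) if f=="w15" else (243,315)
    z=cv2.resize(im[100:126,cs[0]:cs[1]],None,fx=8 if f!="w15" else 6,fy=8 if f!="w15" else 6,interpolation=cv2.INTER_CUBIC); cv2.imwrite(f"pics/{f}t.png",z)
    g=im.astype(int).sum(2)//3
    print(g[110,cs[0]:cs[1]].tolist())
E
```

```text
[np.float64(160.2), np.float64(158.6), np.float64(158.3), np.float64(157.8), np.float64(159.3), np.float64(159.7), np.float64(159.3), np.float64(158.5), np.float64(157.9), np.float64(158.4)]
[np.float64(159.4), np.float64(158.5), np.float64(159.1), np.float64(158.7), np.float64(159.9), np.float64(160.3), np.float64(159.2), np.float64(158.9), np.float64(159.0), np.float64(158.4)]
[np.float64(158.6), np.float64(159.0), np.float64(158.0), np.float64(157.9), np.float64(159.1), np.float64(158.7), np.float64(158.6), np.float64(158.5), np.float64(159.1), np.float64(159.3)]
w15
[152, 152, 152, 152, 153, 153, 145, 118, 90, 88, 92, 102, 115, 119, 104, 87, 108, 138, 152, 154, 154, 154, 155, 154, 155, 155, 157, 157, 157, 156, 157, 157, 157, 157, 157, 156, 155, 155, 155, 155, 155, 155, 155, 154, 155, 154, 155, 154, 155, 155, 155, 155, 154, 154, 154, 155, 153, 155, 155, 155, 155, 156, 155, 156, 155, 155, 155, 156, 155, 157, 156, 155, 155, 156, 155, 155, 155, 155, 155, 155, 155, 155, 154, 155, 155, 155, 156, 155, 154, 154, 155, 155, 149, 128, 105, 91, 68, 67, 89, 91, 93, 95, 101, 109, 113, 124, 146
[... 413 characters left out ...]
5, 156, 157, 157, 157, 158, 157, 149, 130, 124, 133, 139, 140, 138, 128, 108, 107, 139, 157, 162, 160, 160, 159, 159, 158, 158, 159, 159, 158, 159, 159, 159, 159, 158, 159, 159, 158, 159, 159, 160, 160, 159, 159, 159, 159, 160, 161, 159, 159, 159, 159, 159, 153, 129, 98, 112, 134, 141, 140, 135, 130, 124, 133, 149, 158, 158, 158, 157, 158, 157, 158, 157]
w18
[179, 180, 180, 180, 180, 180, 180, 171, 144, 124, 130, 136, 140, 139, 132, 113, 94, 87, 87, 88, 88, 87, 88, 87, 88, 85, 86, 93, 129, 166, 180, 181, 180, 180, 180, 180, 180, 181, 179, 180, 180, 181, 180, 172, 139, 101, 88, 88, 88, 89, 87, 90, 88, 86, 88, 110, 131, 138, 139, 137, 130, 121, 136, 167, 181, 181, 181, 181, 179, 180, 180, 180]
```

View pics/w15t.png

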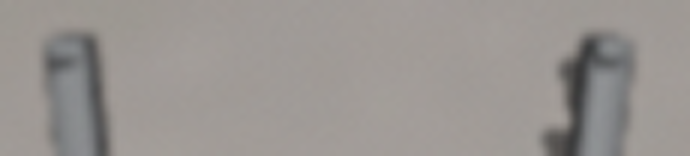

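View pics/w17t.png

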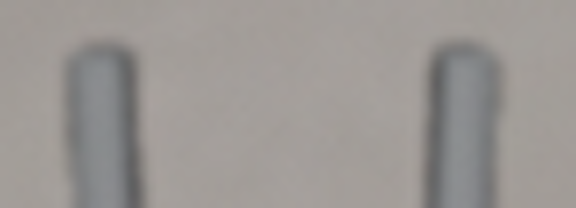

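Run:
```python
from h import *
c=viewer.calibration("wrist"); H=c["hand_eye"]
C=(c["mtx"],c["k1"],H[:3,3],H[:3,:3])
def onY(uv,y):
    n=slopes(C,uv); D=np.c_[n,np.ones(len(n))]@C[3].T
    return C[2]+D*((y-C[2][1])/D[:,1])[:,None]
t=onY([(254.6,106),(301.6,106)],-8.3); print("tips",t.round(2).tolist(),t[1,0]-t[0,0])
for y in(60.0,60.5):
    s=onY([(264.5,96.4),(295,96.4)],y); print("stripes",s.round(2).tolist(),s[1,0]-s[0,0]); print("move",(s.mean(0)-t.mean(0)).round(2))
s=onY([(224.5,124.5),(334.5,124.5)],60.3); print("lid near edge",s.round(2).tolist())
```

```text
tips [[-9.39, -8.3, 70.47], [7.16, -8.3, 70.47]] 16.552039520081394
stripes [[-8.3, 60.0, 73.12], [7.78, 60.0, 73.13]] 16.076068386730206
move [ 0.85 68.3   2.65]
stripes [[-8.32, 60.5, 73.12], [7.8, 60.5, 73.12]] 16.11564926408646
move [ 0.86 68.8   2.65]
lid near edge [[-30.01, 60.3, 58.54], [29.26, 60.3, 58.55]]
```

```bash
python3 -m inch '[{"turn":[0,0,0],"travel":[0.09,0.5,0.27],"hand":2.38},{"turn":[0,0,0],"travel":[0,1.2,0],"hand":2.38},{"turn":[0,0,0],"travel":[0,1.2,0],"hand":2.38},{"turn":[0,0,0],"travel":[0,1,0],"hand":2.38},{"turn":[0,0,0],"travel":[0,0.5,0],"hand":2.38},{"turn":[0,0,0],"travel":[0,0.1,0],"hand":2.38},{"turn":[0,0,0],"travel":[0,0,0],"hand":2.38},{"turn":[0,0,0],"travel":[0,0,0],"hand":2.38}]' 20
python3 m.py w19
python3 - <<'E'
import cv2
im=cv2.imread("pics/w19.png"); cv2.imwrite("pics/w19t.png",cv2.resize(im[60:140,230:330],None,fx=7,fy=7,interpolation=cv2.INTER_CUBIC))
E
```

```text
time_s: 26.25
eef_pos: [491.5, -67.5, 105.8]
orientation: [[-0.056, 0.001, 0.998], [-0.998, -0.0, -0.056], [0.0, -1.0, 0.001]]
ft_force: [-0.2, -1.2, -0.8]
opening: 24.5
t 26.25 at [491.5 -67.5 105.8] turn [-0.001 -0.     0.   ] travel cm (turned axes) [-0.14 -4.42  0.01] F [-0.2 -1.2 -0.8] open 24.5
px [200   0 154 142] rect [573.8 -70.5] [60.6 55.9] 86.8 mean [576.  -70.6] z 90.5
[249  74  18  63 821] [258.1  98.8] stripe [[564.5 -62.2  90. ]]
[288  74  18  62 807] [295.   98.4] stripe [[563.8 -77.4  90. ]]
```

View pics/w19t.png

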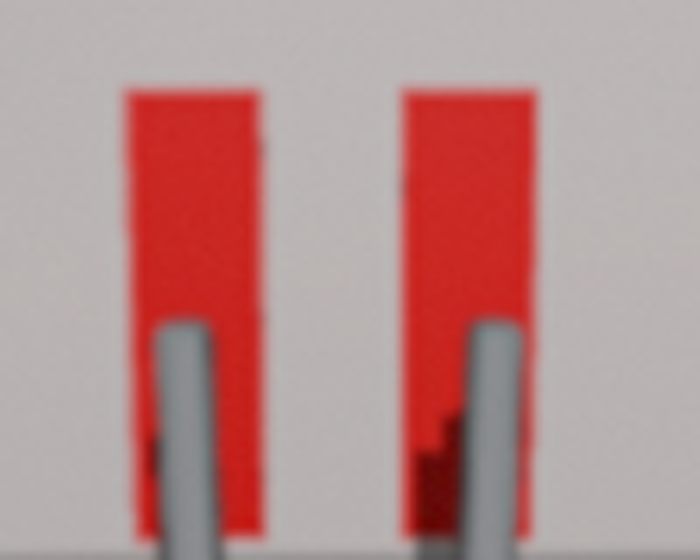

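```bash
cat > mv.py <<'E'
from h import *
import sys
c=viewer.calibration("wrist"); H=c["hand_eye"]
C=(c["mtx"],c["k1"],H[:3,3],H[:3,:3])
def onY(uv,y):
    n=slopes(C,uv); D=np.c_[n,np.ones(len(n))]@C[3].T
    return C[2]+D*((y-C[2][1])/D[:,1])[:,None]
def cmp(tips,st,tz):
    t=onY(tips,-8.3); s=onY(st,tz-90); print("gap",t[1,0]-t[0,0],"stripes",s[1,0]-s[0,0],"t",t.mean(0).round(2),"s",s.mean(0).round(2),"move",(s.mean(0)-t.mean(0)).round(2))
E
python3 - <<'E'
from mv import *
cmp([(255.7,105.7),(301,105.7)],[(258.2,104.6),(296.9,104.6)],105.8)
delta(491.5,-67.5,94.5,-3.2)
E
```

```text
gap 15.949761860201498 stripes 16.049426644712746 t [-1.03 -8.3  70.57] s [-1.35 15.8  70.23] move [-0.32 24.1  -0.34]
t 26.3 at [491.5 -67.5 105.9] turn [-0.001 -0.     0.   ] travel cm (turned axes) [0.   1.14 0.  ] F [-0.2  0.2 -1.3] open 23.7
```

```bash
python3 -m inch '[{"turn":[0,0,0],"travel":[-0.03,0.3,-0.03],"hand":2.38},{"turn":[0,0,0],"travel":[0,0.3,0],"hand":2.38},{"turn":[0,0,0],"travel":[0,0.3,0],"hand":2.38},{"turn":[0,0,0],"travel":[0,0.2,0],"hand":2.38},{"turn":[0,0,0],"travel":[0,0,0],"hand":2.38},{"turn":[0,0,0],"travel":[0,0,0],"hand":2.38},{"turn":[0,0,0],"travel":[0,0,0],"hand":2.38},{"turn":[0,0,0],"travel":[0,0,0],"hand":2.38}]' 20
python3 m.py w20
python3 - <<'E'
from h import *
im=cv2.imread("pics/w20.png"); cv2.imwrite("pics/w20t.png",cv2.resize(im[60:145,230:330],None,fx=7,fy=7,interpolation=cv2.INTER_CUBIC))
p,d,C=grab("scene"); cv2.imwrite("pics/s20.png",cv2.resize(p[140:260,220:360,::-1],None,fx=5,fy=5,interpolation=cv2.INTER_CUBIC))
p,d,C=grab("top"); cv2.imwrite("pics/t20.png",cv2.resize(p[150:280,150:450,::-1],None,fx=2.6,fy=2.6,interpolation=cv2.INTER_CUBIC))
E
```

```text
time_s: 27.3
eef_pos: [491.0, -67.1, 94.5]
orientation: [[-0.056, 0.0, 0.998], [-0.998, -0.0, -0.056], [0.0, -1.0, 0.0]]
ft_force: [0.1, 0.5, -0.4]
opening: 24.1
t 27.3 at [491.  -67.1  94.5] turn [-0. -0.  0.] travel cm (turned axes) [-0.11 -5.55  0.07] F [ 0.1  0.5 -0.4] open 24.1
px [195   0 166 145] rect [572.1 -70.3] [60.6 53.1] 86.6 mean [574.3 -70.5] z 90.5
[ 247   70   20   68 1025] [257.   98.2] stripe [[564.4 -62.   90. ]]
[ 289   70   20   68 1036] [297.9  98.1] stripe [[563.5 -77.7  90. ]]
```

View pics/w20t.png

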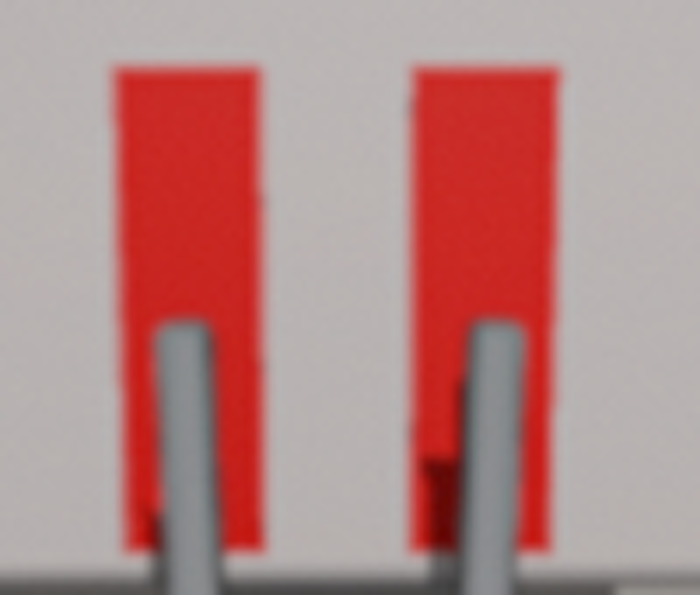

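View pics/s20.png

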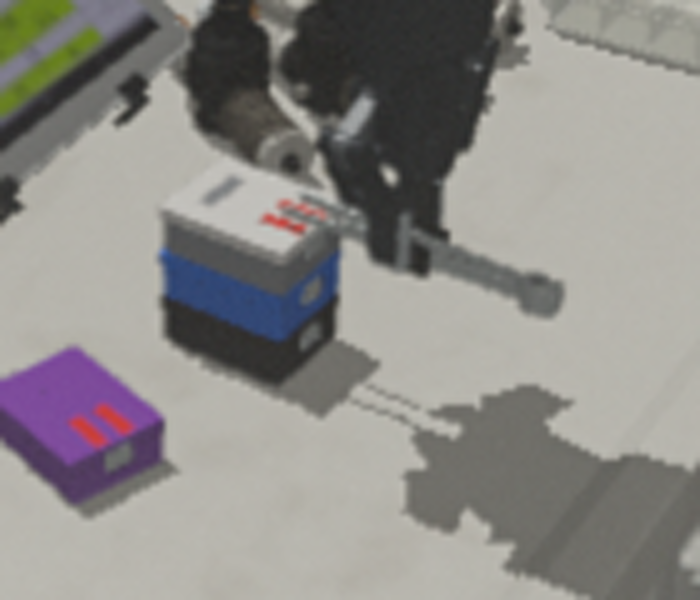

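View pics/t20.png

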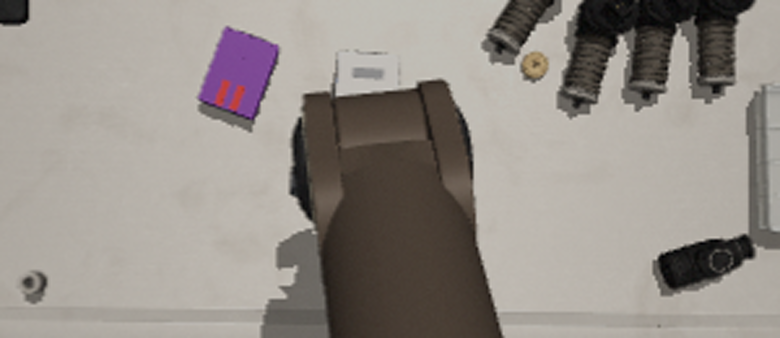

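Run:
```python
from mv import *
cmp([(255.9,105.7),(300.9,105.7)],[(257.4,103.6),(298.9,103.6)],94.5)
e=onY([(256.9,69.6),(257.8,138.7),(299.4,69.6),(298.6,138.7)],4.2); print(e.round(2).tolist())
D=np.load("w20.npz"); c=viewer.calibration("wrist"); P=cloud((c["mtx"],c["k1"],D["o"],D["A"]),D["d"])
print("tip top z",np.median(P[108:118,254:258,2]),np.median(P[108:118,299:303,2]),"lid",np.median(P[40:100,272:285,2]))
for i in range(3): s=state(); print(s["eef_pos"].round(1),s["opening"].round(2),s["ft_force"].round(1))
```

```text
gap 15.844177276280538 stripes 15.975841870158026 t [-1.01 -8.3  70.57] s [-1.1   4.5  70.94] move [-0.09 12.8   0.37]
[[-9.08, 4.2, 83.37], [-9.12, 4.2, 57.53], [6.88, 4.2, 83.37], [6.95, 4.2, 57.54]]
tip top z 103.107462935547 102.98648926156498 lid 90.45375697402692Traceback (most recent call last):
  File "<stdin>", line 6, in <module>
AttributeError: 'float' object has no attribute 'round'
```

Run:
```python
from h import *
D=np.load("w13.npz"); c=viewer.calibration("wrist"); P=cloud((c["mtx"],c["k1"],D["o"],D["A"]),D["d"])
print(P[97:116:2,257:265,2].round(0)); print("bench",np.median(P[97:130,275:290,2]))
s=state(); print(s["time_s"],s["opening"],s["ft_force"],s["qd"].round(4))
```

```text
[[-0. 12. 11. 12. 12. -0.  2.  2.]
 [ 1. 10. 13. 12. 12. -0.  3. -1.]
 [ 1. 11. 12. 11. 11.  0.  1.  1.]
 [ 1. 11. 11. 11. 13.  6.  1.  1.]
 [ 2. 11. 12. 11. 11.  9. -1.  1.]
 [ 0. 11. 11. 11. 11. 10.  1.  1.]
 [-1.  0. 10. 12. 12. 11.  1.  0.]
 [ 1.  0. 13. 12. 12. 10.  1.  1.]
 [ 0.  1. 12. 11. 11. 11.  1.  0.]
 [-0.  0. 10. 11. 13. 11.  5.  1.]]
bench 0.47630936862174167
27.45 24.074278151055438 [-0.12762102  0.75325086 -0.74348583] [ 0.0005  0.0008 -0.0001  0.002   0.0003 -0.0006  0.0001]
```

```bash
python3 -c "
from workcell import ticket
print(ticket.sign_off())"
```

```text
the job is handed in; nothing more can be done
None
```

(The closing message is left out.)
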